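Stand up the fallen measuring cylinder and set it under the tap

TASK

Get the fallen measuring cylinder ready for filling at the bench tap: slide the microtube rack well clear of the drain grating, then lift the glass cylinder by its mouth end so that it pivots up on the edge of its foot and stands upright. Keeping its foot on the bench, slide it until it stands fully on the grating, centred, and only then swing the tap's neck round so that the outlet is over the middle of the mouth. The glass is thin, so handle it gently, keep the rack upright, do not disturb the other things on the bench, and let go of everything at the end.

Things in the scene. Friction and masses are not known exactly. Their poses are not given: they have to be found in the camera images.
- cylinder: 100 ml glass measuring cylinder, lying at the start; 250 mm long, 0.23 kg, weight centred 93 mm from its underside. Its grey hexagonal foot is 66 mm across flats, 76 across corners, 10 mm thick, with a sloping collar (40 to 32 mm diameter) up to 16 mm. Origin: centre of the foot's underside. x axis: along the tube from foot to mouth (up when it stands).
- cylinder_middle (a point): point on the tube's axis 125 mm from the foot's underside; same axes. The tube is 29 mm in diameter. Lifted at the mouth, the cylinder turns about the foot's lower edge, passes its balance about 19 degrees short of upright, then settles on its foot, rocking for a second; it stands with its axis 33 mm beyond that edge. Pushed below 35 mm height it slides upright; higher, it may tip.
- cylinder_guard (a point): centre of the grey hexagonal bumper guard near the mouth, 58 mm across flats, 12 mm thick, 206 mm from the foot's underside; same axes. Lying on flats of foot and guard, the cylinder's mouth end is free of the bench: the tube's underside there is 14 mm above it, the axis 28 mm.
- cylinder_mouth (a point): centre of the mouth, 250 mm from the foot's underside; same axes. Bore 26 mm; the rim is 32 mm in diameter and 4 mm thick.
- rack: grey plastic rack with capped microtubes and a few tips in it (they do not come out): 140 mm (its x) by 70 mm (its y) by 28 mm high, low end flanges make it 160 mm long; tubes rise to 38 mm, tips to 65 mm above the bench; 0.22 kg; stands loose on the grating at the start and slides on the bench. Origin: centre of its underside.
- drain (a point): centre of the round steel drain grating, 110 mm in diameter, flush with the bench top. It is part of the fixed tap; its x axis points from the grating to the tap's column, 140 mm away.
- neck_axis (a point): a point on the vertical axis of the tap's column about which the neck turns, 280 mm above the bench. The column is up to 38 mm in diameter (54 mm at its foot flange) and does not move.
- outlet (a point): centre of the tap's outlet: the lower end, 268 mm above the bench, of the vertical end piece of the neck (18 mm in diameter, 268 to 286 mm above the bench, then 16 mm tube up to 290 mm and bending back to the column; top of the neck 333 mm above the bench), 140 mm from the column's axis.
- neck (a joint): turn of the tap's swivelling neck about the vertical, in rad: 0 when the outlet is over the centre of the grating, growing anticlockwise seen from above (outlet towards the robot's right). At the start it is swung aside to the right, 1.15 to 1.5. It turns stiffly, needs about 2 N at the outlet, and stays where it is left.
- reagent_bottle: bystander: glass bottle 86 mm in diameter, 180 mm high; origin at the centre of its underside
- jar: bystander: glass jar 84 mm in diameter, 120 mm high; origin at the centre of its underside
- beaker: bystander: small glass beaker 53 mm in diameter, 68 mm high; origin at the centre of its underside
- marker: bystander: marker pen lying on the bench, 130 mm long (its x), 15 mm high; origin on the bench near its middle
- tip_box: bystander: box of pipette tips, 120 by 84 by 69 mm high; origin at the centre of its underside
- timer: bystander: flat bench timer, 62 by 70 by 20 mm high; origin at the centre of its underside

How it is judged (in metres and radians):
On the way, in this order (a step that is already met when the one before it is completed fails the run):
1. the rack stands clear of the grating, its centre more than 100 mm from the grating's centre (horizontal distance between rack and drain above 0.1 m and angle between rack's own z axis and vertical below 0.1 rad), for 0.2 s.
2. the cylinder stands upright on its foot (angle between cylinder's own x axis and vertical below 0.06 rad and height (world z) of cylinder_mouth above 0.24 m and height (world z) of cylinder below 0.006 m), for 0.4 s.
3. the upright cylinder stands fully on the grating, within 18 mm of its centre (horizontal distance between cylinder and drain below 0.018 m and angle between cylinder's own x axis and vertical below 0.06 rad and height (world z) of cylinder_mouth above 0.24 m), for 0.3 s.
4. the outlet is over the mouth, within 11 mm of its centre (horizontal distance between outlet and cylinder_mouth below 0.011 m), for 0.2 s.
At the end, for the whole second after the job is handed in: Cylinder upright (0.06 rad) and still, foot centre within 18 mm of the grating's centre; outlet within 11 mm, from above, of the mouth's centre; rack standing on the bench, its centre over 100 mm from the grating's centre; nothing held (all of step 1 and all of step 3 and horizontal distance between outlet and cylinder_mouth below 0.011 m and linear speed of cylinder below 0.02 m/s and height (world z) of rack below 0.01 m); the robot touches nothing.
It fails at once if the cylinder's foot is lifted off the bench (foot centre higher than 60 mm, or higher than 20 mm once it is within 0.2 rad of upright) (height (world z) of cylinder above 0.06 m or (angle between cylinder's own x axis and vertical below 0.2 rad and height (world z) of cylinder_mouth above 0.2 m and height (world z) of cylinder above 0.02 m)).
It fails at once if the glass cylinder is squeezed or struck with more than 25 N (contact force between the fingers and cylinder above 25 N).
It fails at once if the rack is tipped by more than 0.35 rad (angle between rack's own z axis and vertical above 0.35 rad).
It fails at once if a bystander is moved by more than 30 mm (distance of any of reagent_bottle, jar, beaker, marker, tip_box, timer from where it was at the start of the episode above 0.03 m).
It also fails if it takes over 72 s, if anything falls off the work surface, if the arm or the gripper's body presses on something with over 40 N, if the wrist force passes 120 N, or if a joint passes its speed limit or range.

ROBOT

A 6-joint arm with a two-finger parallel gripper is mounted at the origin on the work surface. World frame = base frame: x ahead of the robot, y to its left, z up, the work surface at z = 0. Lengths are in m, angles in degrees, forces in N, time in s.
With the tool pointing down it reaches from about 0.4 to 0.825 m from the base axis. Payload 7 kg.
Tool frame: the origin (TCP) lies at the centre of the arm's flange, where the gripper is bolted on; the fingertips stand 178 mm ahead of it and the grasp point (between the pads) lies 159 mm ahead of it (r.tips_ahead is the z of the fingertips in the tool frame, in m); z points along the fingers, y is the line along which they close (so a half turn about z gives the same grasp; the last joint's range is limited). The gripper opens to 88 mm and grips with 3 to 60 N. Pads are 19 mm wide; open, the fingers measure 130 mm over their backs; the gripper's body (78 mm by 193 mm) begins 47 mm behind the grasp point.
Start: joints at [90.934, 20.546, 0.682, 0, -70.136, -16.507], TCP at [0.181, 0.65, 0.405] pointing down, gripper open.
Joint ranges: [-176.03, 176.03], [-82.01, 121.73], [-58.28, 71.71], [-173.87, 95.51], [-174.79, -0.11], [-173.66, 173.66]. Speed limits (degrees/s): [136.94, 136.94, 172.46, 180, 180, 180].

INTERFACE

Orientations are given as [roll, pitch, yaw] about the fixed x, y, z axes, in that order (R = Rz(yaw) Ry(pitch) Rx(roll)).
In Python, from plant import r gives the robot as it stands. The module is installed in compiled form; this text tells all that it offers.
- The arm moves only by the shell command python3 -m pendant 'ROWS' [FORCE]. ROWS is JSON, a list that holds one entry, the list of rows, each a list of 7 numbers: the shift along the tool's x, y, z in m, then the turn, a rotation vector about the tool's x, y, z in degrees, then the gripper command: -1 is shut, 1 is fully open, values between are in proportion. A call has 1 to 5 rows; each row is the pose to reach, as a shift and turn from the pose commanded when the call began, along the tool's axes at that moment; what a row does not reach only later rows make up. A row lasts 1/10 s, in which the tool goes at most 50 mm and 8.59 degrees, less where a joint would pass 70% of its speed; a pose out of reach is approached as far as the arm can. A call with a gripper value outside its range is refused whole. The fingers move at their own pace and stop on an object; FORCE is the grip in N (left out, the last holds). Time passes only in rows, so rows that repeat a pose let the fingers close. It gives the time, the measured TCP pose, the force, the opening and the grip force at its end, in the units of the state.
- r.get_state(): the state, without advancing time (a new reading comes with each control period).
- r.capture(name): name is "scene" or "top" or "wrist"; returns the picture (384x512x3 uint8, red, green, blue); there is no depth.
- r.camera_params(name): a dict with "fx", "fy", "cx", "cy" (pixels), "R" (3x3) and "t" (3): a world point X has camera coordinates R X + t. Camera axes: x right, y down, z forward; pixel columns grow to the right and rows downward; lengths in m; the calibration is good to about 2 mm. A picture is of the moment at which its call begins: read the wrist's pose just before it. camera_params takes no time and is no camera call; for the wrist camera it gives the pose at the moment of the call.
- r.close_job(): hands the job in; it is judged then, once.
The state is a dict: "time_s": time; "joints": joint angles; "qd": joint speeds; "joint_torque": joint torques, N m; "tcp_pos": TCP position; "eef_rot": TCP orientation; "contact_force": force on the tool from outside, world axes, zero at the start; "moment": the same for the moment, N m; "gripper_width": finger opening in m; "gripper_force": force on a finger pad.
Only numpy, scipy, OpenCV 4.12 (cv2) and the standard library are available. Lean on these libraries where they do the work, as an engineer would, in place of code of your own. Each camera call takes 0.05 s, during which the arm holds its last target. There are 200 camera calls.

## Working session

There is one attempt and no reset: what is moved stays moved. The work goes in short steps, Python scripts to look and compute and a shell command to move; the robot and the scene stay as the last step left them, time stands still between calls to the robot, and variables do not carry over. Pictures are saved under pics/ and viewed, at most 10 in all, crops included, and the job is handed in when it is done.

```bash
mkdir -p pics
cat > h.py <<'E'
import numpy as np, cv2
from plant import r
def snap(name,fn=None):
    P=r.camera_params(name); im=r.capture(name)
    if fn: cv2.imwrite('pics/'+fn,cv2.cvtColor(im,cv2.COLOR_RGB2BGR)); np.save('pics/'+fn+'.npy',im)
    return im,P
def ray(P,u,v):
    d=np.array([(u-P['cx'])/P['fx'],(v-P['cy'])/P['fy'],1.]); R=np.array(P['R']);t=np.array(P['t'])
    return -R.T@t, R.T@d
def onz(P,u,v,z):
    c,d=ray(P,u,v); return c+d*(z-c[2])/d[2]
def proj(P,X):
    p=np.array(P['R'])@np.array(X)+np.array(P['t']); return P['fx']*p[0]/p[2]+P['cx'],P['fy']*p[1]/p[2]+P['cy']
def tri(P1,a,P2,b):
    c1,d1=ray(P1,*a);c2,d2=ray(P2,*b)
    s=np.linalg.lstsq(np.c_[d1,-d2],c2-c1,rcond=None)[0]
    p,q=c1+s[0]*d1,c2+s[1]*d2
    return (p+q)/2,np.linalg.norm(p-q)
E
python3 - <<'E'
from h import *
for n in ('scene','top'):
    im,P=snap(n,n+'0.png'); print(n,-np.array(P['R']).T@np.array(P['t']),P['fx'])
s=r.get_state(); print({k:np.round(v,3) for k,v in s.items()}, r.tips_ahead)
E
```

```text
scene [1.22925401 0.3948027  0.97148995] 405.56747911790086
top [ 0.32632114 -0.06521505  1.42525743] 450.2088594082228
{'time_s': np.float64(0.1), 'joints': array([ 9.0935e+01,  2.0588e+01,  6.3800e-01, -1.7000e-02, -7.0136e+01,
       -1.6505e+01]), 'qd': array([ 0.055, -0.178,  0.056, -0.028,  0.087, -0.038]), 'joint_torque': array([-3.0000e-03, -5.8417e+01,  2.9375e+01,  7.0160e+00,  1.0000e-02,
       -0.0000e+00]), 'tcp_pos': array([0.181, 0.65 , 0.404]), 'eef_rot': array([ 1.79913e+02, -9.00000e-03, -1.55760e+01]), 'contact_force': array([0.055, 0.073, 0.068]), 'moment': array([-0.058, -0.012,  0.036]), 'gripper_force': np.float64(0.0), 'gripper_width': np.float64(0.088)} 0.1781
```

View pics/scene0.png

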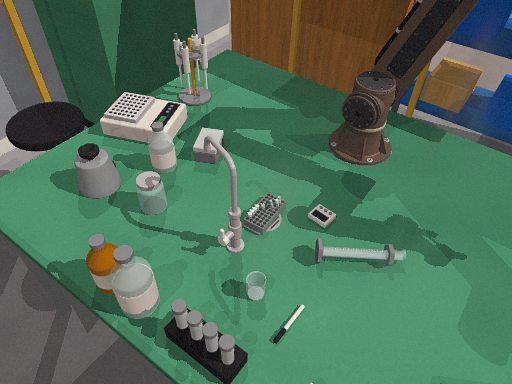

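View pics/top0.png

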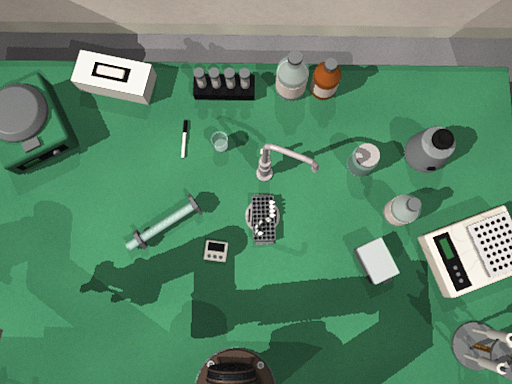

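The scene view shows the cylinder lying with its foot at about (319,251) and mouth at (404,256), and the rack at (265,213) beside the column foot (235,244). In the top view the foot is at (193,205), mouth (129,243), rack (264,220), column (265,170) and outlet (315,167). The beaker, marker and timer are close by.

Run:
```python
from h import *
for n,(x0,y0,w,h) in (('top',(110,105,220,165)),('scene',(190,125,230,175))):
    im=np.load(f'pics/{n}0.png.npy')[y0:y0+h,x0:x0+w]
    im=cv2.resize(im,None,fx=3.4,fy=3.4,interpolation=cv2.INTER_CUBIC)
    for k in range(0,w,20): cv2.putText(im,str(x0+k),(int(k*3.4),10),0,.35,(255,255,0)); im[::6,int(k*3.4)]=(255,255,0)
    for k in range(0,h,20): cv2.putText(im,str(y0+k),(0,int(k*3.4)+4),0,.35,(255,255,0)); im[int(k*3.4),::6]=(255,255,0)
    cv2.imwrite(f'pics/{n}c.png',im[:,:,::-1]); print(im.shape)
P=r.camera_params('top')
for nm,u,v,z in [('foot',193,205,.033),('guard',138,238,.028),('mouth',129,243,.028),('rack',264,220,.03),('timer',216,251,.02),('beaker',220,142,.03),('marker',185,139,.01),('col',265,173,0),('jar',363,160,.06),('bottle',403,210,.1)]:
    print(nm,np.round(onz(P,u,v,z),3))
```

```text
(561, 748, 3)
(595, 782, 3)
foot [0.55  0.145 0.033]
guard [0.444 0.312 0.028]
mouth [0.428 0.339 0.028]
rack [ 0.506 -0.078  0.03 ]
timer [0.408 0.069 0.02 ]
beaker [0.757 0.067 0.03 ]
marker [0.772 0.184 0.01 ]
col [ 0.664 -0.08   0.   ]
jar [ 0.696 -0.385  0.06 ]
bottle [ 0.533 -0.49   0.1  ]
```

View pics/topc.png

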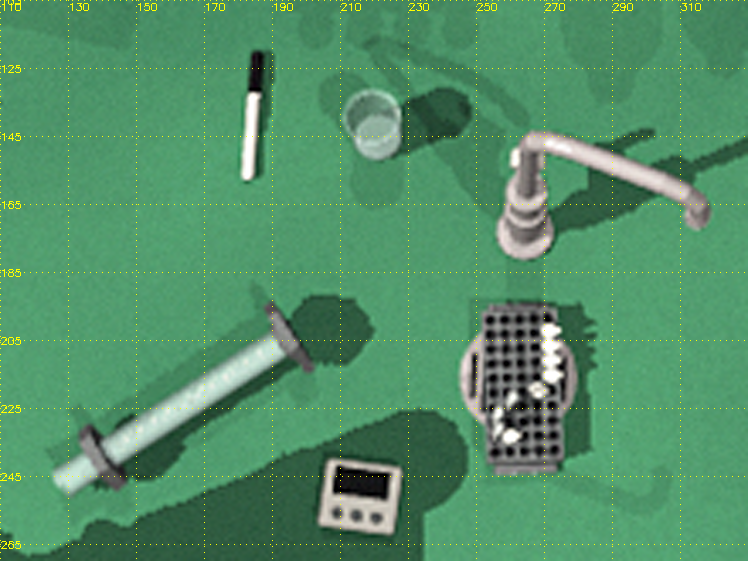

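View pics/scenec.png

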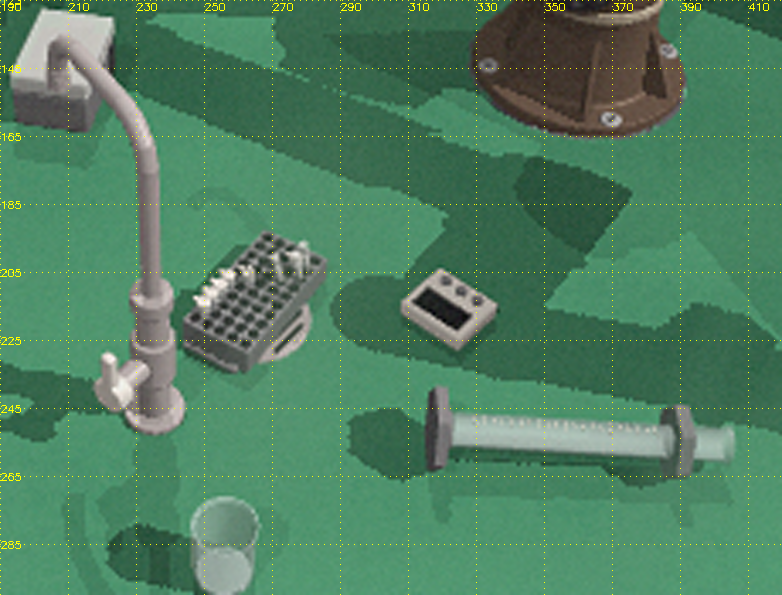

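Crops: in the top view the grating spans u 245.6–279.7 (centre about (262.6,216.5)), with the column flange at (264.7,172.4). The cylinder has its mouth at (127.6,247.6), guard (140,239.4) and foot (195,204). In the scene view mouth, guard and foot are at (404,254.7), (390.3,254.4) and (318.5,251).

Run:
```python
from h import *
T=r.camera_params('top');S=r.camera_params('scene')
t=lambda x,y:(110+x/3.4,105+y/3.4); s=lambda x,y:(190+x/3.4,125+y/3.4)
for n,a,b in [('mouth',(60,485),(728,441)),('guard',(102,457),(681,440)),('foot',(290,336),(437,428)),('outlet',(697,222),(57,85)),('rack top nearL',(487,465),(325,262)),('rack top farR',(555,304),(186,320)),('rack farL',(484,305),(250,345))]:
    p,e=tri(T,t(*a),S,s(*b)); print(n,np.round(p,4),round(e,4))
for n,a in [('drain',(519,379)),('flange',(526,229)),('drainL',(461,378)),('drainR',(577,378))]: print(n,np.round(onz(T,*t(*a),0),4))
for n,a in [('rackA',(487,465)),('rackB',(557,465)),('rackC',(484,305)),('rackD',(555,304))]: print(n,np.round(onz(T,*t(*a),.028),4))
for n,a in [('flange',(155,412))]: print(n,'scene',np.round(onz(S,*s(*a),0.005),4))
```

```text
mouth [0.4141 0.3412 0.0288] 0.0018
guard [0.4392 0.3069 0.0294] 0.0033
foot [0.5538 0.1385 0.0307] 0.0007
outlet [ 0.612  -0.2111  0.263 ] 0.0037
rack top nearL [ 0.4397 -0.0472  0.0175] 0.0033
rack top farR [ 0.587  -0.1047  0.0289] 0.0039
rack farL [ 0.5828 -0.0382  0.0387] 0.0058
drain [ 0.5213 -0.0741  0.    ]
flange [ 0.666  -0.0788  0.    ]
drainL [ 0.5214 -0.0197  0.    ]
drainR [ 0.5231 -0.1285  0.    ]
rackA [ 0.4381 -0.0459  0.028 ]
rackB [ 0.4391 -0.1096  0.028 ]
rackC [ 0.5863 -0.0405  0.028 ]
rackD [ 0.5882 -0.1064  0.028 ]
flange scene [ 0.6697 -0.0724  0.005 ]
```

```bash
cat >> h.py <<'E'
from scipy.spatial.transform import Rotation as Ro
def go(pos,rpy):
    s=r.get_state(); A=Ro.from_euler('xyz',s['eef_rot'],degrees=True); B=Ro.from_euler('xyz',rpy,degrees=True)
    print('shift',np.round(A.inv().apply(np.array(pos)-s['tcp_pos']),4),'turn',np.round((A.inv()*B).as_rotvec(degrees=True),2))
def st():
    s=r.get_state(); print(round(float(s['time_s']),2),'pos',np.round(s['tcp_pos'],4),'rpy',np.round(s['eef_rot'],2),'F',np.round(s['contact_force'],2),'w',round(float(s['gripper_width']),4),'gf',round(float(s['gripper_force']),2),'J',np.round(s['joints'],1))
E
python3 -m pendant '[[[0.165,0.179,0,0,0,0,1],[0.165,0.179,0,0,0,0,1],[0.165,0.179,0,0,0,0,1],[0.165,0.179,0,0,0,0,1],[0.165,0.179,0,0,0,0,1]]]' 6
python3 -m pendant '[[[0.165,0.179,0,0,0,0,1],[0.165,0.179,0,0,0,0,1],[0.165,0.179,0,0,0,0,1],[0.165,0.179,0,0,0,0,1],[0.165,0.179,0,0,0,0,1]]]'
python3 -m pendant '[[[0.165,0.179,0,0,0,8,1],[0.165,0.179,0,0,0,16,1],[0.165,0.179,0,0,0,24,1],[0.165,0.179,0,0,0,32,1],[0.165,0.179,0,0,0,40,1]]]'
python3 - <<'E'
from h import *
st(); go([.513,.002,.30],[180,0,-90])
E
```

```text
time_s: 0.6
tcp_pos: [0.2927, 0.4311, 0.4044]
eef_rot: [180.0, 0.0, -15.6]
contact_force: [1.6, 1.2, 0.1]
gripper_width: 0.0878
gripper_force: 0.0
time_s: 1.1
tcp_pos: [0.4033, 0.2144, 0.4047]
eef_rot: [-180.0, 0.0, -15.6]
contact_force: [1.4, 0.6, 0.4]
gripper_width: 0.0875
gripper_force: 0.0
time_s: 1.6
tcp_pos: [0.5144, -0.0023, 0.4046]
eef_rot: [180.0, 0.0, -55.9]
contact_force: [0.3, 1.5, 0.5]
gripper_width: 0.0878
gripper_force: 0.0
1.6 pos [ 0.5144 -0.0023  0.4046] rpy [180.     0.   -55.93] F [0.26 1.46 0.54] w 0.0878 gf 0.0 J [ 21.6   5.3 -19.3  -0.  -65.4  12.4]
shift [-0.0043 -0.0013  0.1046] turn [1.000e-02 0.000e+00 3.407e+01]
```

```bash
python3 -m pendant '[[[-0.004,0,0.05,0,0,7,1],[-0.004,0,0.1,0,0,14,1],[-0.004,0,0.105,0,0,21,1],[-0.004,0,0.105,0,0,28,1],[-0.004,0,0.105,0,0,34,1]]]' >/dev/null
python3 -m pendant '[[[0,0,0.04,0,0,0,1],[0,0,0.08,0,0,0,1],[0,0,0.1,0,0,0,1],[0,0,0.11,0,0,0,1],[0,0,0.11,0,0,0,1]]]' | head -4
python3 -m pendant '[[[0.01,0,0,0,0,0,1],[0.02,0,0,0,0,0,1],[0.03,0,0,0,0,0,1],[0.04,0,0,0,0,0,1],[0.05,0,0,0,0,0,1]]]' | head -4
python3 - <<'E'
from h import *
st(); snap('scene','scene1.png'); im,P=snap('wrist','wrist1.png')
E
```

```text
time_s: 2.6
tcp_pos: [0.5113, 0.0032, 0.1886]
eef_rot: [179.9, -0.1, -89.6]
contact_force: [0.3, -0.5, 0.7]
time_s: 3.1
tcp_pos: [0.5126, -0.0474, 0.1906]
eef_rot: [-179.9, 0.0, -89.6]
contact_force: [-0.5, 4.2, 3.3]
3.1 pos [ 0.5126 -0.0474  0.1906] rpy [-1.7986e+02  5.0000e-02 -8.9590e+01] F [-0.55  4.17  3.27] w 0.0879 gf 2.04 J [ 16.6  19.8 -34.1  -0.  -36.  -16.2]
```

View pics/scene1.png

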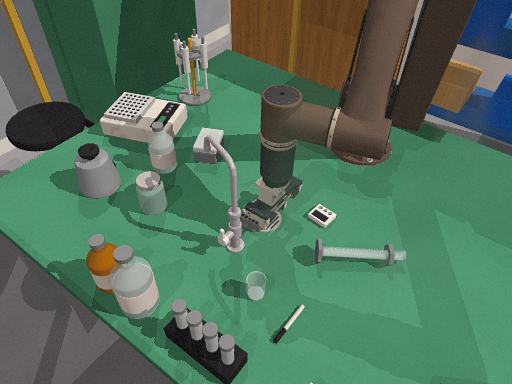

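The scene view shows the gripper against the rack's left side at (270,205), well behind the neck, with nothing else touched. I'll keep pushing.

```bash
python3 -m pendant '[[[0.012,0,0,0,0,0,1],[0.024,0,0,0,0,0,1],[0.036,0,0,0,0,0,1],[0.048,0,0,0,0,0,1],[0.06,0,0,0,0,0,1]]]' | head -4
python3 -m pendant '[[[0.012,0,0,0,0,0,1],[0.024,0,0,0,0,0,1],[0.036,0,0,0,0,0,1],[0.048,0,0,0,0,0,1],[0.06,0,0,0,0,0,1]]]' | head -4
python3 -m pendant '[[[0.01,0,0,0,0,0,1],[0.02,0,0,0,0,0,1],[0.03,0,0,0,0,0,1],[0.036,0,0,0,0,0,1],[0.036,0,0,0,0,0,1]]]' | head -4
python3 -m pendant '[[[-0.04,0,0,0,0,0,1],[-0.07,0,-0.04,0,0,0,1],[-0.07,0,-0.09,0,0,0,1],[-0.11,0,-0.12,0,0,0,1],[-0.16,0,-0.12,0,0,0,1]]]' | head -4
python3 - <<'E'
from h import *
st(); go([.35,.30,.33],[180,0,-57])
E
```

```text
time_s: 3.7
tcp_pos: [0.5125, -0.1077, 0.1897]
eef_rot: [-180.0, 0.0, -89.6]
contact_force: [0.1, 3.6, 2.7]
time_s: 4.2
tcp_pos: [0.5128, -0.1677, 0.1896]
eef_rot: [180.0, 0.0, -89.6]
contact_force: [0.3, 4.0, 3.6]
time_s: 4.7
tcp_pos: [0.5129, -0.2036, 0.1894]
eef_rot: [180.0, -0.0, -89.6]
contact_force: [-0.3, 0.1, 0.2]
time_s: 5.2
tcp_pos: [0.5131, -0.0424, 0.3142]
eef_rot: [-179.6, 0.0, -89.7]
contact_force: [2.1, 0.6, -0.7]
5.2 pos [ 0.5131 -0.0424  0.3142] rpy [-1.7957e+02  4.0000e-02 -8.9680e+01] F [ 2.14  0.62 -0.74] w 0.0874 gf 0.0 J [ 17.2  10.  -26.8   0.1 -52.8 -16.9]
shift [-0.3433  0.161  -0.0168] turn [ -0.43  -0.08 -32.68]
```

```bash
python3 -m pendant '[[[-0.05,0.01,-0.02,0,0,0,1],[-0.1,0.02,-0.04,0,0,0,1],[-0.15,0.03,-0.066,0,0,0,1],[-0.2,0.05,-0.066,0,0,0,1],[-0.25,0.06,-0.066,0,0,0,1]]]' >/dev/null
python3 -m pendant '[[[-0.05,0.02,0,0,0,-8,1],[-0.1,0.023,0,0,0,-16,1],[-0.112,0.023,0,0,0,-24,1],[-0.112,0.023,0,0,0,-30,1],[-0.112,0.023,0,0,0,-34.3,1]]]' | head -3
python3 - <<'E'
from h import *
st(); 
im,P=snap('wrist','wrist2.png'); np.save('pics/P2.npy',P,allow_pickle=True)
print(np.round(-np.array(P['R']).T@np.array(P['t']),3),P['fx'])
for X in [(.414,.341,.029),(.439,.307,.029),(.554,.1385,.033)]: print(np.round(proj(P,X),1))
snap('top','top2.png')
E
```

```text
time_s: 6.2
tcp_pos: [0.4306, 0.3002, 0.3744]
eef_rot: [179.9, -0.0, -54.9]
6.2 pos [0.4306 0.3002 0.3744] rpy [ 1.7992e+02 -4.0000e-02 -5.4940e+01] F [-0.4  -0.28 -0.24] w 0.0874 gf 0.0 J [ 56.3   7.7 -20.7   0.  -61.7 -21.3]
[0.477 0.233 0.354] 289.91190935192265
[247.8 207.4]
[246.7 173.2]
[246.9 -38.5]
```

View pics/wrist2.png

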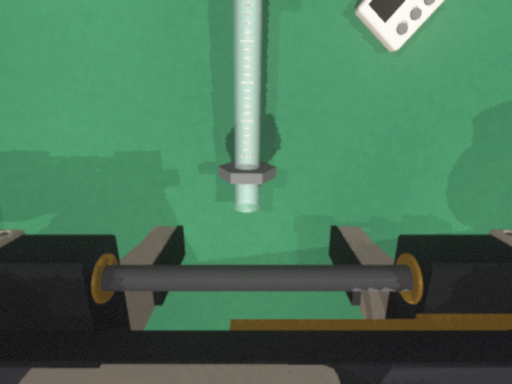

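The wrist view shows the tube coming straight down the picture at u≈247, with the guard at (247,173) and the mouth end at v≈211. That is within about 3 px of the projected two-view point. Next I refine the edge.

Run:
```python
from h import *
im=np.load('pics/wrist2.png.npy').astype(int); P=np.load('pics/P2.npy',allow_pickle=True).item()
m=(im[:,:,0]>95)
print('col',[tuple(im[v,247]) for v in range(200,218,2)])
for v in (20,80,140,190,206): c=np.where(im[v,215:285,0]>95)[0]+215; print(v,c.min() if len(c) else 0,c.max() if len(c) else 0)
for v in (209,211,213): print(v,np.round(onz(P,247.3,v,.040),4),np.round(onz(P,247.3,v,.029),4))
a=onz(P,247.3,200,.029);b=onz(P,248.5,20,.03);d=a-b;print('heading',np.degrees(np.arctan2(d[1],d[0])))
t=np.load('pics/top2.png.npy'); cv2.imwrite('pics/t2.png',cv2.resize(t[150:280,110:370],None,fx=3,fy=3,interpolation=cv2.INTER_CUBIC)[:,:,::-1])
```

```text
col [(np.int64(212), np.int64(235), np.int64(223)), (np.int64(209), np.int64(234), np.int64(222)), (np.int64(164), np.int64(209), np.int64(182)), (np.int64(163), np.int64(212), np.int64(182)), (np.int64(176), np.int64(216), np.int64(191)), (np.int64(187), np.int64(219), np.int64(202)), (np.int64(139), np.int64(190), np.int64(161)), (np.int64(84), np.int64(160), np.int64(113)), (np.int64(84), np.int64(158), np.int64(112))]
20 233 261
80 234 260
140 235 259
190 235 258
206 234 259
209 [0.4155 0.3394 0.04  ] [0.4134 0.3431 0.029 ]
211 [0.4141 0.3414 0.04  ] [0.4119 0.3452 0.029 ]
213 [0.4127 0.3435 0.04  ] [0.4104 0.3473 0.029 ]
heading 124.07897207055991
```

View pics/t2.png

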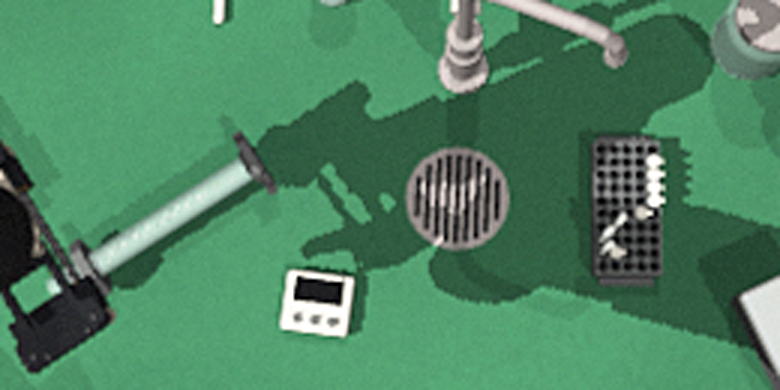

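The top crop shows the bare grating centred at (457,199), which is image (262.4,216.3). The rack stands at (628,205) in the crop, about 170 mm to the right, and the timer and others are unmoved. Now the rim grasp.

```bash
python3 -m pendant '[[[-0.04,-0.01,0,0,0,0.9,1],[-0.04,-0.01,0.05,0,0,0.9,1],[-0.04,-0.01,0.1,0,0,0.9,1],[-0.04,-0.01,0.15,0,0,0.9,1],[-0.04,-0.01,0.17,0,0,0.9,1]]]' | head -4
python3 -m pendant '[[[0,0,0.008,0,0,0,1],[0,0,0.016,0,0,0,1],[0,0,0.016,0,0,0,1]]]' | head -4
python3 -m pendant '[[[0,0,0,0,0,0,0],[0,0,0,0,0,0,-0.1],[0,0,0,0,0,0,-0.2],[0,0,0,0,0,0,-0.3],[0,0,0,0,0,0,-0.4]]]' 6
python3 - <<'E'
from h import *
st();T=r.camera_params('top')
print('drain',onz(T,262.4,216.3,0),'rack',onz(T,319.3,218.3,.028))
E
```

```text
time_s: 6.8
tcp_pos: [0.4153, 0.336, 0.2007]
eef_rot: [179.7, -0.1, -56.4]
contact_force: [-0.3, -0.0, 0.1]
time_s: 7.1
tcp_pos: [0.4167, 0.3381, 0.1892]
eef_rot: [-180.0, 0.0, -56.2]
contact_force: [1.2, -0.4, -0.5]
time_s: 7.6
tcp_pos: [0.4165, 0.3381, 0.1894]
eef_rot: [-180.0, 0.0, -56.2]
contact_force: [0.7, -0.2, 0.2]
gripper_width: 0.0535
gripper_force: 0.0
7.6 pos [0.4165 0.3381 0.1894] rpy [-1.7996e+02  2.0000e-02 -5.6170e+01] F [ 0.68 -0.25  0.23] w 0.0535 gf 0.0 J [ 60.   21.5 -31.3   0.  -37.2 -26.2]
drain [ 0.52187311 -0.07332933  0.        ] rack [ 0.51448058 -0.25095719  0.028     ]
```

```bash
python3 -m pendant '[[[0,0,0,0,0,0,-0.4],[0,0,0,0,0,0,-0.5],[0,0,0,0,0,0,-0.6],[0,0,0,0,0,0,-0.8],[0,0,0,0,0,0,-1]]]' 6
python3 -m pendant '[[[0,0,0,0,0,0,-1],[0,0,0,0,0,0,-1],[0,0,0,0,0,0,-1]]]' 6
python3 - <<'E'
from h import *
st()
A=Ro.from_euler('xyz',r.get_state()['eef_rot'],degrees=True)
for th in (-1,5,10,15,20,25,30,35,40,45,50,55,60,65,70,75,80,85,90):
    q=np.radians(th); print(th,round(248*np.cos(q)-33*np.sin(q)-248.5),round(248*np.sin(q)+33*np.cos(q)-28.7))
E
```

```text
time_s: 8.1
tcp_pos: [0.4165, 0.3381, 0.1891]
eef_rot: [-180.0, 0.0, -56.2]
contact_force: [-0.9, -0.4, 0.9]
gripper_width: 0.0314
gripper_force: 6.0
time_s: 8.4
tcp_pos: [0.4165, 0.338, 0.1891]
eef_rot: [-180.0, -0.0, -56.2]
contact_force: [0.2, -0.9, -0.0]
gripper_width: 0.0318
gripper_force: 6.0
8.4 pos [0.4165 0.338  0.1891] rpy [-180.     -0.    -56.17] F [ 0.2  -0.89 -0.05] w 0.0318 gf 6.0 J [ 60.   21.5 -31.3   0.  -37.2 -26.2]
-1 0 0
5 -4 26
10 -10 47
15 -17 67
20 -27 87
25 -38 106
30 -50 124
35 -64 141
40 -80 156
45 -96 170
50 -114 182
55 -133 193
60 -153 203
65 -174 210
70 -195 216
75 -216 219
80 -238 221
85 -260 221
90 -282 219
```

```bash
python3 -m pendant '[[[0.004,0,-0.026,0,0,0,-1],[0.010,0,-0.047,0,0,0,-1],[0.017,0,-0.067,0,0,0,-1],[0.027,0,-0.087,0,0,0,-1],[0.038,0,-0.106,0,0,0,-1]]]' 6
python3 - <<'E'
from h import *
st(); snap('scene','scene3.png')
E
```

```text
time_s: 8.9
tcp_pos: [0.4376, 0.3062, 0.2959]
eef_rot: [-180.0, 0.0, -56.2]
contact_force: [0.3, -0.6, -1.1]
gripper_width: 0.0313
gripper_force: 6.0
8.9 pos [0.4376 0.3062 0.2959] rpy [-1.7999e+02  2.0000e-02 -5.6160e+01] F [ 0.31 -0.57 -1.06] w 0.0313 gf 6.0 J [ 56.   13.1 -25.5  -0.  -51.4 -22.2]
```

View pics/scene3.png

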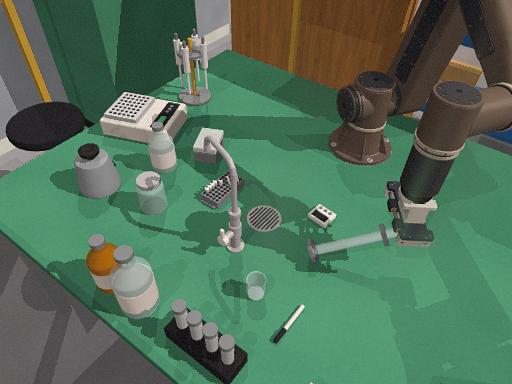

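The scene view shows the cylinder pivoting as planned: the foot stays on the bench at (313,250) and the mouth is raised in the gripper at (390,237). The rest is unchanged.

```bash
python3 -m pendant '[[[0.012,0,-0.018,0,0,0,-1],[0.026,0,-0.035,0,0,0,-1],[0.042,0,-0.050,0,0,0,-1],[0.058,0,-0.064,0,0,0,-1],[0.076,0,-0.076,0,0,0,-1]]]' 6
python3 -m pendant '[[[0.019,0,-0.011,0,0,0,-1],[0.039,0,-0.021,0,0,0,-1],[0.060,0,-0.028,0,0,0,-1],[0.081,0,-0.034,0,0,0,-1],[0.102,0,-0.037,0,0,0,-1]]]' 6
python3 -m pendant '[[[0.009,0,-0.001,0,0,0,-1],[0.018,0,-0.002,0,0,0,-1],[0.026,0,-0.002,0,0,0,-1],[0.035,0,-0.002,0,0,0,-1],[0.044,0,-0.002,0,0,0,-1]]]' 6
python3 - <<'E'
from h import *
st()
E
```

```text
time_s: 9.45
tcp_pos: [0.4801, 0.243, 0.372]
eef_rot: [-179.9, 0.0, -56.2]
contact_force: [-1.0, 1.6, 1.8]
gripper_width: 0.0314
gripper_force: 6.0
time_s: 9.95
tcp_pos: [0.5372, 0.1579, 0.4089]
eef_rot: [-179.9, -0.0, -56.2]
contact_force: [0.8, 0.1, 2.1]
gripper_width: 0.0313
gripper_force: 6.0
time_s: 10.45
tcp_pos: [0.5615, 0.1219, 0.4102]
eef_rot: [-180.0, -0.0, -56.1]
contact_force: [0.3, -0.0, 3.8]
gripper_width: 0.0311
gripper_force: 6.0
10.45 pos [0.5615 0.1219 0.4102] rpy [-1.7998e+02 -1.0000e-02 -5.6140e+01] F [ 0.26 -0.02  3.83] w 0.0311 gf 6.0 J [ 31.8  10.9 -11.8   0.  -67.2   2.1]
```

```bash
python3 -m pendant '[[[0.005,0,0,0,0,0,-1],[0.010,0,0,0,0,0,-1],[0.015,0,0,0,0,0,-1],[0.02,0,0.001,0,0,0,-1],[0.022,0,0.002,0,0,0,-1]]]' 6
python3 - <<'E'
from h import *
st(); t,T=snap('top','top4.png'); s,S=snap('scene','scene4.png')
a=cv2.resize(t[130:290,150:350],None,fx=2.4,fy=2.4,interpolation=cv2.INTER_CUBIC);b=cv2.resize(s[120:290,210:370],None,fx=2.4,fy=2.4,interpolation=cv2.INTER_CUBIC)
o=np.zeros((410,480+390,3),np.uint8);o[:a.shape[0],:480]=a;o[:b.shape[0],486:486+b.shape[1]]=b[:, :384];o=cv2.resize(o,(800,377));cv2.imwrite('pics/both4.png',o[:,:,::-1])
E
```

```text
time_s: 10.95
tcp_pos: [0.574, 0.1036, 0.4086]
eef_rot: [-179.9, -0.0, -56.2]
contact_force: [-0.7, 1.7, 7.0]
gripper_width: 0.0308
gripper_force: 6.0
10.95 pos [0.574  0.1036 0.4086] rpy [-1.7993e+02 -4.0000e-02 -5.6170e+01] F [-0.7   1.67  7.04] w 0.0308 gf 6.0 J [ 29.4  11.8 -10.9   0.  -67.2   4.4]
```

View pics/both4.png

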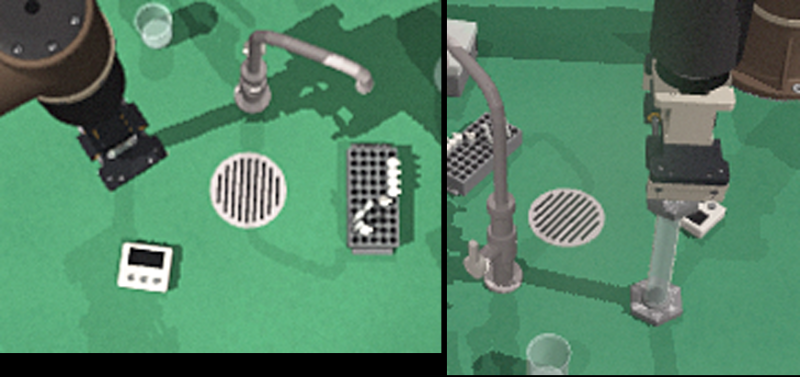

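The picture shows the cylinder nearly upright with its foot flat at scene ≈(305,257), the gripper above its mouth, and everything else undisturbed. I'll check verticality numerically before letting go.

Run:
```python
from h import *
S=r.camera_params('scene'); s=np.load('pics/scene4.png.npy')
print('foot',onz(S,304.7,256.8,.008), 'tcp proj z0', proj(S,[.574,.1036,.008]),proj(S,[.574,.1036,.15]))
g=s.astype(int)
# foot: grey pixels
sub=g[235:275,285:330]; mk=((sub.max(2)-sub.min(2))<28).astype(np.uint8)
n,l,stt,c=cv2.connectedComponentsWithStats(mk); i=1+np.argmax(stt[1:,4]); print(stt[i]+[285,235,0,0,0],c[i]+[285,235])
for v in range(215,245,6):
    row=g[v,290:330]; print(v,[int(x) for x in row[:,0]-row[:,1]])
```

```text
foot [0.5799282 0.1114479 0.008    ] tcp proj z0 (np.float64(303.47717890586364), np.float64(254.11626315994275)) (np.float64(308.96490529693534), np.float64(222.4464938155539))
[293 235  24  33 540] [304.66111111 252.41851852]
215 [-62, -64, -63, -63, -64, -63, -65, -63, -66, -69, -64, -47, -16, 0, -3, -2, -7, -5, -5, 3, 4, 1, 2, 3, 0, 2, 2, 0, 1, 2, 0, 0, 0, 4, 7, 6, 7, 7, 6, 8]
221 [-63, -61, -63, -66, -65, -66, -64, -66, -67, -65, -67, -64, -69, -66, -32, -23, -26, -24, -25, -22, -20, -16, -16, -18, -12, -2, 7, 4, 4, 4, 5, 8, 6, 4, 2, 8, 9, 7, 8, 8]
227 [-63, -65, -59, -65, -62, -66, -62, -65, -63, -66, -62, -65, -67, -48, -18, -22, -24, -23, -25, -22, -22, -20, -23, -23, -22, -74, -71, -66, -66, -32, -60, -40, -28, -4, 4, -15, -53, -63, -63, -58]
233 [-67, -66, -67, -67, -64, -63, -67, -64, -68, -70, -68, -71, -69, -11, -21, -24, -22, -23, -22, -22, -20, -24, -20, -25, -73, -72, -67, -67, -62, -67, -64, -64, -65, -67, -65, -67, -66, -67, -66, -67]
239 [-62, -68, -69, -67, -68, -66, -69, -71, -73, -70, -73, -71, -12, -23, -22, -25, -24, -24, -26, -22, -22, -21, -8, -75, -63, -64, -65, -68, -64, -67, -67, -65, -62, -69, -70, -69, -74, -72, -71, -75]
```

```bash
python3 -m pendant '[[[0,0,-0.001,0,0,0,-1],[0,0,-0.002,0,0,0,-1],[0,0,-0.002,0,0,0,-0.25],[0,0,-0.002,0,0,0,-0.1],[0,0,-0.002,0,0,0,0.1]]]' 6
python3 -m pendant '[[[0,0,0,0,0,0,0.4],[0,0,0,0,0,0,0.7],[0,0,0,0,0,0,1],[0,0,0,0,0,0,1],[0,0,0,0,0,0,1]]]' 6
python3 -m pendant '[[[0,0,0,0,0,0,1],[0,0,-0.02,0,0,0,1],[0,0,-0.05,0,0,0,1],[0,0,-0.09,0,0,0,1],[0,0,-0.12,0,0,0,1]]]' 6
python3 - <<'E'
from h import *
st(); t,T=snap('top','top5.png'); s,S=snap('scene','scene5.png')
g=s.astype(int); sub=g[235:275,285:330]; mk=((sub.max(2)-sub.min(2))<28).astype(np.uint8)
n,l,stt,c=cv2.connectedComponentsWithStats(mk); i=1+np.argmax(stt[1:,4]); print(stt[i]+[285,235,0,0,0],c[i]+[285,235])
for v in range(200,246,6):
    row=g[v,295:335]; w=np.where((row[:,0]-row[:,1]>-50))[0]+295; print(v,w.min() if len(w) else 0,w.max() if len(w) else 0)
E
```

```text
time_s: 11.55
tcp_pos: [0.5734, 0.1038, 0.41]
eef_rot: [180.0, -0.0, -56.2]
contact_force: [-0.5, -0.8, 0.7]
gripper_width: 0.0424
gripper_force: 0.0
time_s: 12.05
tcp_pos: [0.5735, 0.1037, 0.4101]
eef_rot: [180.0, 0.0, -56.2]
contact_force: [-0.8, 0.8, 0.0]
gripper_width: 0.0818
gripper_force: 0.0
time_s: 12.55
tcp_pos: [0.5735, 0.1036, 0.5326]
eef_rot: [-179.9, -0.0, -56.2]
contact_force: [0.0, 0.9, 1.3]
gripper_width: 0.0875
gripper_force: 0.0
12.55 pos [0.5735 0.1036 0.5326] rpy [-1.7991e+02 -4.0000e-02 -5.6170e+01] F [0.04 0.88 1.34] w 0.0875 gf 0.0 J [ 29.5   8.6   1.1   0.  -82.3   4.4]
[292 235  24  32 525] [303.48380952 252.04571429]
200 304 318
206 300 324
212 300 333
218 304 334
224 303 328
230 302 313
236 301 312
242 300 310
```

Run:
```python
from h import *
S=r.camera_params('scene')
def box(c):
    a=np.linspace(0,2*np.pi,60); p=np.array([proj(S,[c[0]+.0355*np.cos(x),c[1]+.0355*np.sin(x),z]) for x in a for z in (0,.01)]); return (p[:,0].min()+p[:,0].max())/2,p[:,1].max()
from scipy.optimize import fsolve
c=fsolve(lambda c:np.array(box(c))-[304,266.8],[.577,.108]); print('foot',c)
for z in (.03,.06,.25): print(z,np.round(proj(S,[*c,z]),1))
s=np.load('pics/scene5.png.npy').astype(int)
for v in range(180,206,3): print(v,[int(x) for x in (s[v,296:332,0]-s[v,296:332,1])])
```

```text
foot [0.57548705 0.10648654]
0.03 [304.8 250.4]
0.06 [306. 244.]
0.25 [314.2 197.2]
180 [-66, -66, -64, -62, -67, -62, -69, -66, -65, -63, -60, -64, -66, -66, -65, -69, -68, -68, -67, -65, -7, -5, -7, -7, 12, 12, 14, 16, 13, -6, -71, -77, -66, -70, -68, -68]
183 [-63, -62, -64, -66, -64, -66, -62, -63, -66, -63, -66, -66, -64, -64, -66, -65, -70, -70, -67, -67, -71, -68, -69, -67, -70, -65, -67, -66, -69, -69, -65, -64, -66, -67, -66, -66]
186 [-63, -64, -66, -61, -63, -67, -67, -65, -69, -63, -67, -68, -68, -66, -66, -66, -65, -67, -67, -65, -67, -69, -66, -68, -67, -67, -69, -66, -67, -70, -71, -66, -67, -65, -69, -69]
189 [-65, -62, -63, -66, -63, -62, -65, -66, -62, -68, -64, -67, -67, -65, -67, -66, -70, -64, -68, -67, -68, -65, -68, -66, -65, -66, -67, -69, -68, -66, -63, -70, -72, -71, -69, -63]
192 [-64, -63, -64, -62, -68, -64, -66, -68, -63, -68, -65, -68, -67, -67, -68, -58, -61, -60, -58, -68, -73, -73, -65, -66, -72, -68, -65, -69, -64, -69, -66, -70, -70, -69, -65, -67]
195 [-66, -64, -64, -64, -62, -64, -68, -68, -65, -64, -59, -36, -33, -35, -35, -35, -36, -36, -35, -35, -37, -34, -33, -72, -70, -67, -71, -69, -72, -66, -67, -67, -68, -67, -72, -71]
198 [-62, -64, -65, -63, -65, -65, -65, -66, -63, -49, -37, -31, -28, -23, -21, -13, -27, -39, -38, -35, -36, -36, -35, -35, -73, -68, -68, -65, -71, -68, -69, -68, -69, -66, -66, -70]
201 [-65, -64, -66, -65, -67, -54, -36, -1, -1, 0, -1, -8, -12, -12, -10, -11, -11, -9, -10, -11, -9, -11, -17, -57, -72, -73, -71, -70, -69, -73, -67, -70, -67, -64, -67, -69]
204 [-60, -63, -65, -56, -1, -5, -1, -4, -2, -1, -4, -8, -9, -10, -9, -10, -8, -9, -10, -8, -9, -11, -3, 3, 2, 5, -16, -75, -69, -66, -70, -69, -70, -73, -70, -71]
```

```bash
python3 -m pendant '[[[-0.041,-0.028,0,0,0,0,1],[-0.08,-0.056,0,0,0,0,1],[-0.12,-0.084,0,0,0,0,1],[-0.16,-0.112,0,0,0,0,1],[-0.206,-0.139,0,0,0,0,1]]]' 6 | sed -n 2,3p
python3 -m pendant '[[[0,0,0,0,0,8,1],[0,0,0,0,0,16,1],[0,0,0,0,0,24,1],[0,0,0,0,0,30,1],[0,0,0,0,0,33.8,1]]]' 6 | sed -n 2,3p
python3 -m pendant '[[[0,0,0,0,8,0,1],[0,0,0,0,16,0,1],[0,0,0,0,24,0,1],[0,0,0,0,32,0,1],[0,0,0,0,40,0,1]]]' 6 | sed -n 2,3p
python3 -m pendant '[[[0,0,0,0,8,0,1],[0,0,0,0,15,0,1],[0,0,0,0,15,0,1]]]' 6 | sed -n 2,3p
python3 - <<'E'
from h import *
st(); S=r.camera_params('scene')
print('mouth',onz(S,312.9,196.6,.25),'foot',onz(S,302.9,254.8,.005))
s,_=snap('scene','scene6.png'); t,T=snap('top','top6.png'); w,W=snap('wrist','wrist6.png')
print('pred top',proj(T,[.574,.105,.25]),proj(T,[.574,.105,.01]),'wrist',proj(W,[.574,.105,.25]),proj(W,[.574,.105,.01]))
a=cv2.resize(t[100:260,140:300],None,fx=2.5,fy=2.5,interpolation=cv2.INTER_CUBIC);b=cv2.resize(w,(400,300))
o=np.zeros((400,800,3),np.uint8);o[:,:400]=a;o[:300,400:]=b;cv2.imwrite('pics/both6.png',o[:,:,::-1])
E
```

```text
tcp_pos: [0.5743, 0.3507, 0.5294]
eef_rot: [180.0, -0.0, -56.2]
tcp_pos: [0.5744, 0.3491, 0.5292]
eef_rot: [180.0, -0.0, -90.2]
tcp_pos: [0.5744, 0.3494, 0.5297]
eef_rot: [-180.0, -40.3, -89.9]
tcp_pos: [0.5747, 0.35, 0.5263]
eef_rot: [179.6, -55.4, -89.6]
14.45 pos [0.5747 0.35   0.5263] rpy [179.56 -55.42 -89.56] F [-0.42  0.22 -1.42] w 0.0877 gf 0.0 J [  54.    28.6    5.7   31.7 -113.2  -53.7]
mouth [0.57572011 0.10292391 0.25      ] foot [0.57505797 0.10264311 0.005     ]
pred top (np.float64(196.5996159791008), np.float64(183.1842703600243)) (np.float64(206.82271941476583), np.float64(198.83346618332737)) wrist (np.float64(256.6178102538881), np.float64(235.2187426345304)) (np.float64(256.4111918766859), np.float64(294.5648826035465))
```

View pics/both6.png

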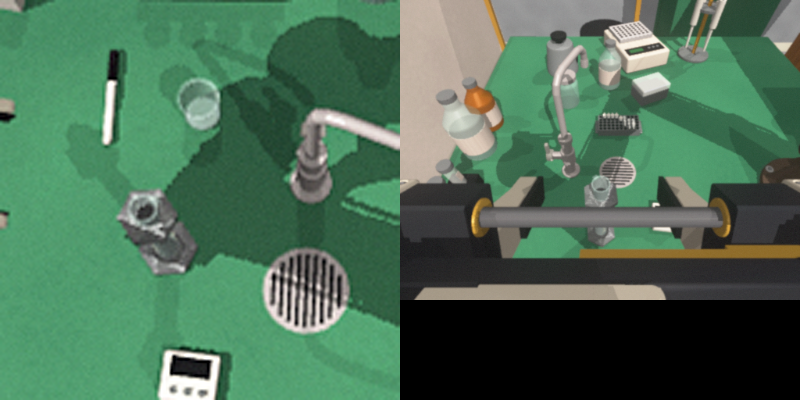

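The left half (top view) shows the cylinder standing with its mouth at image (198,183.6), which agrees with the scene-view estimate of (0.575,0.1025). The wrist view shows it centred between the fingers. Marker, beaker and timer are in place.

```bash
python3 -m pendant '[[[-0.038,0,0.03,0,0,0,1],[-0.076,0,0.06,0,0,0,1],[-0.114,0,0.09,0,0,0,1],[-0.152,0,0.122,0,0,0,1],[-0.19,0,0.153,0,0,0,1]]]' 6 | sed -n 2,4p
python3 -m pendant '[[[-0.035,0,0.03,0,0,0,1],[-0.06,0,0.05,0,0,0,1],[-0.076,0,0.062,0,0,0,1],[-0.076,0,0.062,0,0,0,1]]]' 6 | sed -n 2,4p
python3 - <<'E'
from h import *
st(); go([.575,.324,.185],[180,-55.4,-90]); go([.575,.2416,.128],[180,-55.4,-90])
E
```

```text
tcp_pos: [0.5746, 0.3323, 0.2866]
eef_rot: [-179.8, -54.6, -90.2]
contact_force: [-0.1, 1.3, 0.5]
tcp_pos: [0.5745, 0.325, 0.1874]
eef_rot: [179.9, -55.0, -89.9]
contact_force: [1.1, -1.0, -0.1]
15.5 pos [0.5745 0.325  0.1874] rpy [179.86 -55.01 -89.93] F [ 1.08 -0.96 -0.1 ] w 0.0876 gf 0.0 J [ 53.1  42.5 -15.   29.6 -82.5 -71. ]
shift [-0.0014 -0.0005  0.0022] turn [0.08 0.39 0.04]
shift [-0.0008 -0.0007  0.1024] turn [0.08 0.39 0.04]
```

```bash
python3 -m pendant '[[[0,0,0.025,0,0,0,1],[0,0,0.05,0,0,0,1],[0,0,0.07,0,0,0,1],[0,0,0.09,0,0,0,1],[0,0,0.102,0,0,0,1]]]' 6 | sed -n 2,4p
python3 -m pendant '[[[0,0,0,0,0,0,0.6],[0,0,0,0,0,0,0.3],[0,0,0,0,0,0,0.1],[0,0,0,0,0,0,-0.1],[0,0,0,0,0,0,-0.2]]]' 6
python3 - <<'E'
from h import *
st(); s,S=snap('scene','scene7.png'); g=s.astype(int)
for v in range(210,244,6):
    row=g[v,295:335]; w=np.where((row[:,0]-row[:,1]>-50))[0]+295; print(v,w.min() if len(w) else 0,w.max() if len(w) else 0)
E
```

```text
tcp_pos: [0.5752, 0.2415, 0.132]
eef_rot: [-179.8, -54.8, -90.2]
contact_force: [0.2, -0.2, 0.3]
time_s: 16.5
tcp_pos: [0.5746, 0.2425, 0.1307]
eef_rot: [-179.9, -55.0, -90.0]
contact_force: [-1.1, -0.2, -0.6]
gripper_width: 0.0531
gripper_force: 0.0
16.5 pos [0.5746 0.2425 0.1307] rpy [-179.95  -54.97  -89.97] F [-1.08 -0.24 -0.62] w 0.0531 gf 0.0 J [ 48.2  43.4 -25.1  35.1 -71.9 -75.1]
210 300 329
216 296 334
222 295 334
228 295 334
234 296 334
240 295 334
```

```bash
python3 -m pendant '[[[0,0,0,0,0,0,-0.25],[0,0,0,0,0,0,-0.3],[0,0,0,0,0,0,-0.35],[0,0,0,0,0,0,-0.4],[0,0,0,0,0,0,-0.5]]]' 5 | tail -3
python3 -m pendant '[[[0,0,0,0,0,0,-0.6],[0,0,0,0,0,0,-0.7],[0,0,0,0,0,0,-0.7]]]' 5
python3 - <<'E'
from h import *
st(); p=r.get_state()['tcp_pos']; go([p[0]+.5219-.575,p[1]-.0733-.1025,p[2]],[180,-55,-90])
E
```

```text
contact_force: [-0.7, 0.5, -0.3]
gripper_width: 0.029
gripper_force: 5.0
time_s: 17.35
tcp_pos: [0.5745, 0.2418, 0.1303]
eef_rot: [180.0, -55.0, -90.0]
contact_force: [-0.7, 0.9, -0.1]
gripper_width: 0.0289
gripper_force: 5.0
17.35 pos [0.5745 0.2418 0.1303] rpy [179.99 -55.   -89.97] F [-0.69  0.87 -0.1 ] w 0.0289 gf 5.0 J [ 48.1  43.4 -25.2  35.1 -71.9 -75.1]
shift [0.1008 0.0532 0.144 ] turn [-0.02 -0.    0.02]
```

```bash
python3 -m pendant '[[[0.0067,0.0035,0.0096,0,0,0,-0.7],[0.0134,0.0071,0.0192,0,0,0,-0.7],[0.0202,0.0106,0.0288,0,0,0,-0.7],[0.0269,0.0142,0.0384,0,0,0,-0.7],[0.0336,0.0177,0.048,0,0,0,-0.7]]]' 5
python3 -m pendant '[[[0.0067,0.0035,0.0096,0,0,0,-0.7],[0.0134,0.0071,0.0192,0,0,0,-0.7],[0.0202,0.0106,0.0288,0,0,0,-0.7],[0.0269,0.0142,0.0384,0,0,0,-0.7],[0.0336,0.0177,0.048,0,0,0,-0.7]]]' 5
python3 - <<'E'
from h import *
st(); s,S=snap('scene','scene8.png'); p=r.get_state()['tcp_pos']; c=p+[.0005,-.1393,0]; print(c,'pred mouth',proj(S,[c[0],c[1],.25]),'foot',proj(S,[c[0],c[1],0.005]))
go([p[0]+.5219-c[0],p[1]-.0733-c[1],.1303],[180,-55,-90])
E
```

```text
time_s: 17.85
tcp_pos: [0.5563, 0.1818, 0.1303]
eef_rot: [180.0, -55.0, -90.0]
contact_force: [0.7, 0.6, -1.8]
gripper_width: 0.0288
gripper_force: 5.0
time_s: 18.35
tcp_pos: [0.5388, 0.1237, 0.1303]
eef_rot: [180.0, -55.0, -90.0]
contact_force: [0.3, 0.1, -1.5]
gripper_width: 0.0287
gripper_force: 5.0
18.35 pos [0.5388 0.1237 0.1303] rpy [180.   -55.   -89.97] F [ 0.34  0.07 -1.52] w 0.0287 gf 5.0 J [ 41.2  38.1 -40.3  43.8 -63.1 -80.2]
[ 0.53833932 -0.01752097  0.13035761] pred mouth (np.float64(281.1597415066327), np.float64(168.6253012664505)) foot (np.float64(276.1136245131947), np.float64(227.6447584323507))
shift [0.0319 0.0164 0.0458] turn [ 0.11 -0.07  0.01]
```

```bash
python3 -m pendant '[[[0.0064,0.0033,0.0092,0,0,0,-0.7],[0.0128,0.0066,0.0183,0,0,0,-0.7],[0.0191,0.0098,0.0275,0,0,0,-0.7],[0.0255,0.0131,0.0366,0,0,0,-0.7],[0.0319,0.0164,0.0458,0,0,0,-0.7]]]' 5
python3 -m pendant '[[[0,0,0,0,0,0,-0.7],[0,0,0,0,0,0,-0.7]]]' 5 | sed -n 2,3p
python3 - <<'E'
from h import *
st(); s,S=snap('scene','scene9.png'); t,T=snap('top','top9.png')
X=[.5219,-.0733]
for n,C in (('scene',S),('top',T)): print(n,'mouth',np.round(proj(C,[*X,.25]),1),'foot',np.round(proj(C,[*X,.005]),1),'guard',np.round(proj(C,[*X,.206]),1))
u,v=[int(round(x)) for x in proj(S,[*X,.25])]
g=s.astype(int)
for w in range(v-8,v+14,2): print(w,[int(x) for x in (g[w,u-18:u+18,0]-g[w,u-18:u+18,1])])
print(u,v)
u,v=[int(round(x)) for x in proj(T,[*X,.25])]; g=t.astype(int); print('top',u,v)
for w in range(v-16,v+16,2): print(w,[int(x) for x in (g[w,u-16:u+16,0]-g[w,u-16:u+16,1])])
E
```

```text
time_s: 18.9
tcp_pos: [0.5226, 0.0679, 0.1303]
eef_rot: [-180.0, -55.0, -90.0]
contact_force: [0.3, 1.1, 1.2]
gripper_width: 0.0287
gripper_force: 5.0
tcp_pos: [0.5226, 0.0682, 0.1303]
eef_rot: [180.0, -55.0, -90.0]
19.1 pos [0.5226 0.0682 0.1303] rpy [179.97 -55.02 -90.01] F [ 0.01 -1.61  0.44] w 0.0288 gf 5.0 J [ 36.4  36.  -46.6  49.8 -59.6 -83.1]
scene mouth [267.6 157. ] foot [264.6 216.2] guard [267. 169.]
top mouth [263.1 203.4] foot [262.4 216.1] guard [263.  206.1]
149 [-56, -51, -49, -49, -48, -49, -48, -50, -48, -54, -48, -49, -49, -54, -48, -51, -52, -52, -49, -55, -50, -55, -49, -49, -50, -46, -48, -51, -49, -52, -50, -51, -51, -49, -50, -51]
151 [-52, -50, -55, -54, -53, -49, -55, -51, -52, -49, -53, -50, -52, -55, -57, -49, -53, -53, -51, -52, -50, -52, -49, -49, -51, -50, -50, -51, -48, -53, -51, -53, -49, -50, -55, -49]
153 [-47, -52, -52, -51, -50, -50, -51, -52, -49, -51, -51, -53, -54, -46, -50, -49, -54, -49, -55, -50, -52, -52, -52, -50, -53, -48, -54, -48, -52, -54, -50, -52, -53, -52, -50, -53]
155 [-52, -55, -49, -51, -50, -50, -55, -48, -50, -47, -52, -55, -
[... 2906 characters left out ...]
14, -4, -4, 3, 0, -7, -14, -16, -7, 0, 3, -1, 0, -1, -2, 9, 12, 11, 11, -13, -57]
209 [6, 0, 1, -3, 0, -2, 0, -1, -1, 0, -3, -11, -18, -21, -18, -19, -11, -6, -3, 0, -1, -1, 1, -2, -1, 1, 6, 8, 8, 9, 8, -14]
211 [5, -1, -2, 5, 5, 0, -3, 0, 0, -3, -3, -4, 0, -3, -1, -2, -2, -1, -2, -3, -1, -2, -3, 2, 5, -3, 4, 9, 2, 1, 13, 1]
213 [2, 2, 2, -1, -1, 2, -1, -2, -2, -2, -1, 1, -2, -4, -2, -2, -2, -2, -3, -3, -2, -4, -2, -2, -4, 1, 9, 6, 4, 5, 12, 4]
215 [2, 0, -2, 3, -1, 0, -3, -3, -5, -1, -4, -3, -5, 0, -4, -1, -2, -3, -3, -3, -4, -3, -4, -5, -3, -2, 8, 11, -4, 5, 8, 14]
217 [0, 4, 0, -2, -3, -6, 0, -3, -1, -4, -6, -11, -10, -14, -11, -6, -10, -5, -5, -3, 2, -2, -1, 0, -3, 0, 6, 7, 1, 8, 10, 10]
```

```bash
python3 -m pendant '[[[0.001,0,0.0015,0,0,0,-0.7],[0.0025,0,0.0037,0,0,0,-0.7],[0.0025,0,0.0037,0,0,0,-0.7],[0.0025,0,0.0037,0,0,0,-0.3],[0.0025,0,0.0037,0,0,0,-0.15]]]' 5
python3 -m pendant '[[[0,0,0,0,0,0,0.2],[0,0,0,0,0,0,0.5],[0,0,0,0,0,0,1],[0,0,0,0,0,0,1],[0,0,0,0,0,0,1]]]' 5 | tail -2
python3 -m pendant '[[[0,0,-0.01,0,0,0,1],[0,0,-0.03,0,0,0,1],[0,0,-0.06,0,0,0,1],[0,0,-0.1,0,0,0,1],[0,0,-0.14,0,0,0,1]]]' 5 | tail -4
python3 - <<'E'
from h import *
st(); s,S=snap('scene','scene10.png'); t,T=snap('top','top10.png'); w,W=snap('wrist','wrist10.png')
X=[.5219,-.0733]
for n,C in (('scene',S),('top',T),('wrist',W)): print(n,'mouth',np.round(proj(C,[*X,.25]),1),'foot',np.round(proj(C,[*X,.005]),1))
# outlet region in top: bright-grey neck end ; earlier px (315,170)
print('outlet pred',proj(T,[.612,-.2111,.268]),proj(S,[.612,-.2111,.268]))
g=t.astype(int)
for v in range(156,180,2): print(v,[int(x) for x in (g[v,300:326,0]-g[v,300:326,1])])
g=s.astype(int)
for v in range(134,158,2): print(v,[int(x) for x in (g[v,200:226,0])])
E
```

```text
time_s: 19.7
tcp_pos: [0.5226, 0.0642, 0.13]
eef_rot: [180.0, -55.0, -90.0]
contact_force: [-0.3, -0.3, 0.1]
gripper_width: 0.0338
gripper_force: 0.0
gripper_width: 0.0717
gripper_force: 0.0
eef_rot: [179.9, -55.0, -89.9]
contact_force: [1.4, 0.2, 0.4]
gripper_width: 0.087
gripper_force: 0.0
20.7 pos [0.5222 0.1806 0.2115] rpy [179.87 -54.98 -89.88] F [1.4  0.19 0.38] w 0.087 gf 0.0 J [ 48.   32.2 -34.4  34.9 -73.5 -73.8]
scene mouth [267.6 157. ] foot [264.6 216.2]
top mouth [263.1 203.4] foot [262.4 216.1]
wrist mouth [ 262.9 -126.1] foot [260.  193.6]
outlet pred (np.float64(315.81385598574826), np.float64(169.44217042849775)) (np.float64(207.29775861453908), np.float64(148.71658858446307))
156 [4, 6, 11, 13, 10, 11, -2, -10, -34, -47, -54, -48, -49, -43, -61, -83, -84, -81, -82, -78, -80, -77, -79, -81, -79, -77]
158 [11, 7, 6, 5, 4, 11, 10, 11, 13, 10, 1, -15, -34, -55, -76, -82, -81, -76, -82, -78, -81, -81, -82, -78, -79, -78]
160 [-6, 8, 12, 12, 13, 11, 12, 10, 9, 10, 8, 10, 14, 6, -33, -72, -87, -83, -79, -78, -77, -80, -76, -76, -79, -79]
162 [-50, -50, -57, -71, -53, -23, 
[... 1974 characters left out ...]
5, 210, 209, 151, 109, 124, 148, 171, 186, 198, 206, 207, 82, 34, 40, 53]
148 [170, 177, 186, 171, 110, 114, 144, 153, 157, 153, 170, 211, 210, 209, 205, 155, 110, 131, 153, 172, 186, 201, 207, 210, 34, 44]
150 [132, 131, 133, 135, 109, 113, 121, 143, 147, 158, 160, 147, 153, 158, 173, 180, 166, 92, 120, 134, 161, 176, 190, 205, 207, 169]
152 [93, 108, 113, 129, 133, 134, 130, 134, 137, 130, 133, 129, 132, 134, 138, 171, 121, 53, 63, 118, 121, 142, 164, 178, 193, 205]
154 [81, 80, 74, 76, 79, 78, 80, 84, 91, 94, 100, 101, 99, 98, 95, 98, 54, 63, 60, 58, 60, 117, 128, 143, 174, 189]
156 [82, 79, 81, 81, 83, 80, 79, 82, 81, 79, 80, 79, 77, 77, 81, 68, 59, 61, 60, 48, 33, 35, 78, 119, 136, 170]
```

```bash
python3 -m pendant '[[[0.03,0,-0.036,0,0,0,1],[0.06,0,-0.072,0,0,0,1],[0.09,0,-0.107,0,0,0,1],[0.12,0,-0.143,0,0,0,1],[0.15,0,-0.178,0,0,0,1]]]' 6 | sed -n 2,3p
python3 -m pendant '[[[0.03,0,-0.036,0,0,0,1],[0.05,0,-0.06,0,-8,0,1],[0.05,0,-0.06,0,-16,0,1],[0.05,0,-0.06,0,-24,0,1],[0.05,0,-0.06,0,-32,0,1]]]' 6 | sed -n 2,3p
python3 -m pendant '[[[0,0,0,0,-8,0,1],[0,0,0,0,-16,0,1],[0,0,0,0,-23,0,1],[0,0,0,0,-23,0,1]]]' 6 | sed -n 2,3p
python3 - <<'E'
from h import *
st(); go([.613,-.209,.56],[180,0,-110])
s,S=snap('scene','scene11.png'); t,T=snap('top','top11.png')
# mouth: from top dark ring rim centre & scene
for n,im,C in (('scene',s,S),('top',t,T)):
    u,v=[int(round(x)) for x in proj(C,[.5225,-.075,.25])]; print(n,u,v,proj(C,[.5225,-.075,.25]))
    g=im.astype(int)
    for w in range(v-8,v+10,2): print(w,[int(x) for x in (g[w,u-13:u+13,0]-g[w,u-13:u+13,1])])
E
```

```text
tcp_pos: [0.5222, 0.2384, 0.4368]
eef_rot: [179.9, -55.0, -89.9]
tcp_pos: [0.5224, 0.2592, 0.5104]
eef_rot: [180.0, -22.7, -90.0]
tcp_pos: [0.5225, 0.2578, 0.5118]
eef_rot: [-179.9, 0.2, -90.1]
22.25 pos [0.5225 0.2578 0.5118] rpy [-179.95    0.24  -90.09] F [-0.15 -0.91  1.13] w 0.0876 gf 0.0 J [ 45.4   8.9  -1.2  -0.1 -79.7 -45.5]
shift [ 0.4664 -0.0914 -0.0501] turn [-1.000e-02  2.500e-01  1.991e+01]
scene 267 157 (np.float64(267.00508994870336), np.float64(156.89890915519067))
149 [-65, -66, -66, -65, -68, -69, -66, -66, -70, -69, -69, -67, -65, -64, -71, -68, -68, -67, -66, -66, -62, -67, -66, -64, -66, -65]
151 [-70, -70, -70, -66, -71, -67, -69, -67, -66, -67, -69, -73, -68, -69, -68, -69, -67, -65, -61, -62, -68, -67, -67, -64, -68, -63]
153 [-69, -73, -72, -70, -67, -66, -69, -69, -70, -73, -66, -69, -69, -71, -64, -68, -69, -63, -68, -64, -69, -61, -64, -64, -66, -69]
155 [-67, -70, -67, -66, -69, -65, -68, -72, -65, -39, -34, -38, -31, -35, -37, -37, -31, -49, -66, -69, -65, -68, -65, -67, -68, -64]
157 [-66, -66, -74, -65, -68, -66, -34, -29, -26, -35, -37, -36, -36, -35,
[... 954 characters left out ...]
-8, -10, -8, -9, -15, -18, -18, -16, -6, -1, -39, -75, -81, -81, -77, -76]
201 [-75, -66, -25, 8, 3, -4, -13, -12, -5, -7, -2, -1, 0, -9, -8, -12, -18, -17, -3, 2, 6, -21, -76, -84, -82, -77]
203 [0, 12, 3, 1, 1, -1, -8, -9, -2, -1, -2, -1, -3, 1, 0, -1, -11, -14, -4, 1, 5, 6, 1, -46, -86, -82]
205 [7, -1, 1, 3, -2, -2, -11, -15, 0, 2, 0, -2, 0, -2, 0, -3, -14, -13, 1, 4, -1, 2, 2, 3, -8, -70]
207 [-3, -2, 1, -1, 2, 2, 0, -15, -20, -11, -8, -4, -5, -12, -10, -13, -8, 3, 0, -3, 1, -2, 2, 11, 12, 9]
209 [10, 7, 1, -3, 0, 2, -1, 1, -8, -11, -10, -15, -16, -12, -10, -3, -2, 0, 2, 0, 2, 0, 4, 10, 8, 11]
211 [9, 2, 1, -2, 4, 3, -4, -2, 0, -2, 0, -1, -2, 0, -1, -4, -4, -1, -2, 1, 4, -2, 6, 7, 0, 4]
```

```bash
python3 -m pendant '[[[0.03,0,-0.04,0,0,0,1],[0.08,-0.015,-0.05,0,0,0,1],[0.13,-0.025,-0.05,0,0,0,1],[0.18,-0.035,-0.05,0,0,0,1],[0.22,-0.045,-0.05,0,0,0,1]]]' 6 | sed -n 2,3p
python3 -m pendant '[[[0.05,-0.009,0,0,0,0,1],[0.1,-0.018,0,0,0,5,1],[0.15,-0.028,0,0,0,10,1],[0.2,-0.037,0,0,0,15,1],[0.246,-0.046,0,0,0,20,1]]]' 6 | sed -n 2,3p
python3 - <<'E'
from h import *
st(); w,W=snap('wrist','wrist12.png'); T=r.camera_params('top');S=r.camera_params('scene')
print('mouth',tri(T,(262.6,203.8),S,(266.3,158)))
print('cam',-np.array(W['R']).T@np.array(W['t']))
for z in (.268,.29,.325): print(z,proj(W,[.613,-.209,z]))
print(proj(W,[.664,-.076,.325]))
g=w.astype(int); mk=(((g[:,:,0]-g[:,:,1])>-12)&(g[:,:,0]>120)).astype(np.uint8)
n,l,q,c=cv2.connectedComponentsWithStats(mk)
for i in range(1,n):
    if q[i,4]>150: print(q[i],np.round(c[i]))
st(); go([.613,-.209,.453],[180,0,-110])
E
```

```text
tcp_pos: [0.5678, 0.0376, 0.5599]
eef_rot: [179.8, -0.2, -89.9]
tcp_pos: [0.6142, -0.2081, 0.5594]
eef_rot: [179.8, -0.2, -110.1]
23.35 pos [ 0.6142 -0.2081  0.5594] rpy [ 179.77   -0.22 -110.15] F [0.86 1.51 0.92] w 0.0876 gf 0.0 J [ -1.5  15.1  12.6   0.1 -87.7 -18.7]
mouth (array([ 0.52275644, -0.07408917,  0.24619277]), np.float64(0.004817126465088839))
cam [ 0.58590724 -0.28463814  0.53936564]
0.268 (np.float64(256.0734209755716), np.float64(185.85531498222846))
0.29 (np.float64(256.1411113545054), np.float64(192.7672354604627))
0.325 (np.float64(256.27445435121166), np.float64(206.38299894235075))
(np.float64(254.28701710616005), np.float64(349.4589633972424))
[ 123   25   57   60 2642] [151.  54.]
[ 265   69   83   64 1667] [308.  99.]
[   0  136  123  112 6550] [ 49. 199.]
[ 295  168   56   52 1634] [324. 194.]
[ 221  179   47   87 1965] [251. 228.]
[ 340  222   74   34 1200] [375. 235.]
[130 227  44  37 883] [150. 246.]
[ 91 258  12  44 161] [ 95. 280.]
[135 291  16  39 288] [143. 309.]
[246 291  18  30 486] [255. 305.]
[  20  365  320   19 5546] [185. 375.]
23.4 pos [ 0.6149 -0.214   0.5579] rpy [ 179.68   -0.38 -110.68] F [ 0.58 -1.21  0.42] w 0.0876 gf 0.0 J [ -2.   15.5  12.8   0.3 -87.8 -18.7]
shift [-0.0047  0.003   0.1049] turn [ 0.33 -0.37 -0.68]
```

Run:
```python
from h import *
w=np.load('pics/wrist12.png.npy').astype(int)
mk=(((w[:,:,0]-w[:,:,1])>-12)&(w[:,:,0]>120)).astype(np.uint8)
n,l,q,c=cv2.connectedComponentsWithStats(mk); i=l[228,251] or [k for k in range(1,n) if q[k,4]==1965][0]
for v in range(178,268,6):
    x=np.where(l[v]==i)[0]; print(v,(x.min(),x.max()) if len(x) else None)
st()
```

```text
178 None
184 (np.int64(247), np.int64(264))
190 (np.int64(246), np.int64(265))
196 (np.int64(253), np.int64(263))
202 (np.int64(249), np.int64(263))
208 (np.int64(248), np.int64(265))
214 (np.int64(242), np.int64(267))
220 (np.int64(242), np.int64(267))
226 (np.int64(247), np.int64(264))
232 (np.int64(227), np.int64(265))
238 (np.int64(222), np.int64(265))
244 (np.int64(223), np.int64(264))
250 (np.int64(221), np.int64(265))
256 (np.int64(222), np.int64(266))
262 (np.int64(247), np.int64(263))
23.4 pos [ 0.6149 -0.214   0.5579] rpy [ 179.68   -0.38 -110.68] F [ 0.58 -1.21  0.42] w 0.0876 gf 0.0 J [ -2.   15.5  12.8   0.3 -87.8 -18.7]
```

```bash
python3 -m pendant '[[[0,0,0.04,0,0,0,1],[0,0,0.08,0,0,0,1],[0,0,0.1,0,0,0,1],[0,0,0.106,0,0,0,1],[0,0,0.106,0,0,0,0.5]]]' 6 | sed -n 2,4p
python3 -m pendant '[[[0,0,0,0,0,0,0.2],[0,0,0,0,0,0,0],[0,0,0,0,0,0,-0.2],[0,0,0,0,0,0,-0.34],[0,0,0,0,0,0,-0.34]]]' 6
python3 - <<'E'
from h import *
st(); go([.6136,-.2068,.453],[180,0,-110.3])
E
```

```text
tcp_pos: [0.6141, -0.2061, 0.4534]
eef_rot: [179.8, -0.2, -109.9]
contact_force: [-0.1, -0.3, 0.8]
time_s: 24.4
tcp_pos: [0.6138, -0.2065, 0.4553]
eef_rot: [-180.0, 0.0, -110.0]
contact_force: [0.7, 0.5, 0.2]
gripper_width: 0.0453
gripper_force: 0.0
24.4 pos [ 0.6138 -0.2065  0.4553] rpy [-1.7996e+02  1.0000e-02 -1.0997e+02] F [0.67 0.5  0.24] w 0.0453 gf 0.0 J [ -1.4  16.5   1.4   0.  -74.9 -18.6]
shift [0.0004 0.0001 0.0023] turn [-0.04  0.01  0.33]
```

```bash
python3 -m pendant '[[[0,0,0,0,0,0,-0.34],[0,0,0,0,0,0,-0.34],[0,0,0,0,0,0,-0.34]]]' 6 | tail -2
python3 -m pendant '[[[-0.0008,0.0146,0,0,0,6,-0.34],[-0.0031,0.0291,0,0,0,12,-0.34],[-0.0069,0.0433,0,0,0,18,-0.34],[-0.0121,0.0569,0,0,0,24,-0.34],[-0.0188,0.07,0,0,0,30,-0.34]]]' 6
python3 - <<'E'
from h import *
st()
E
```

```text
gripper_width: 0.0296
gripper_force: 0.0
time_s: 25.2
tcp_pos: [0.5544, -0.1647, 0.4549]
eef_rot: [-179.9, 0.0, -140.2]
contact_force: [1.5, -0.2, -0.1]
gripper_width: 0.0292
gripper_force: 1.0
25.2 pos [ 0.5544 -0.1647  0.4549] rpy [-1.7995e+02  5.0000e-02 -1.4023e+02] F [ 1.52 -0.18 -0.12] w 0.0292 gf 1.01 J [  2.8   9.8  -7.4   0.  -72.8 -53.1]
```

```bash
python3 -m pendant '[[[-0.0008,0.0146,0,0,0,6,-0.34],[-0.0031,0.0291,0,0,0,12,-0.34],[-0.0069,0.0433,0,0,0,18,-0.34],[-0.0121,0.0569,0,0,0,24,-0.34],[-0.0188,0.07,0,0,0,30,-0.34]]]' 6
python3 - <<'E'
from h import *
st(); go([.5225,-.074,.455],[180,0,180])
E
```

```text
time_s: 25.7
tcp_pos: [0.5238, -0.0989, 0.4552]
eef_rot: [-180.0, 0.1, -170.2]
contact_force: [1.8, -2.3, 0.1]
gripper_width: 0.029
gripper_force: 1.0
25.7 pos [ 0.5238 -0.0989  0.4552] rpy [-1.7996e+02  7.0000e-02 -1.7023e+02] F [ 1.78 -2.26  0.1 ] w 0.029 gf 1.01 J [ 10.4   5.3 -12.6   0.  -72.  -90.7]
shift [-0.0029  0.0248  0.0002] turn [-0.03  0.08  9.77]
```

```bash
python3 -m pendant '[[[-0.0005,0.01,0,0,0,4,-0.34],[-0.0015,0.018,0,0,0,7,-0.34],[-0.002,0.0245,0,0,0,9.8,-0.34],[-0.002,0.0245,0,0,0,9.8,-0.6],[-0.002,0.0245,0,0,0,9.8,-0.8]]]' 6
python3 -m pendant '[[[0,0,0,0,0,0,-0.9],[0,0,0,0,0,0,-0.9],[0,0,0,0,0,0,-0.9],[0,0,0,0,0,0,-0.9]]]' 6
python3 - <<'E'
from h import *
st(); go([.5225,-.074,.455],[180,0,180])
s,S=snap('scene','scene13.png'); T=r.camera_params('top')
# outlet: end piece edges in scene just below the fingers/around z=.27
print([np.round(proj(S,[.5225,-.074,z]),1) for z in (.25,.268,.28)])
E
```

```text
time_s: 26.2
tcp_pos: [0.5216, -0.0749, 0.455]
eef_rot: [-180.0, 0.0, -179.7]
contact_force: [0.1, -1.0, 1.5]
gripper_width: 0.018
gripper_force: 0.8
time_s: 26.6
tcp_pos: [0.5216, -0.0749, 0.455]
eef_rot: [-180.0, 0.0, -179.8]
contact_force: [-2.0, -2.0, 3.8]
gripper_width: 0.0174
gripper_force: 6.0
26.6 pos [ 0.5216 -0.0749  0.455 ] rpy [-1.7998e+02  1.0000e-02 -1.7977e+02] F [-2.01 -1.99  3.78] w 0.0174 gf 6.0 J [  13.2    4.8  -13.3    0.   -72.  -103. ]
shift [-0.0009  0.0009 -0.    ] turn [-0.02  0.01  0.23]
[array([267.3, 157. ]), array([267.6, 152. ]), array([267.7, 148.5])]
```

```bash
python3 -m pendant '[[[0,0,0,0,0,0,-0.5],[0,0,0,0,0,0,-0.2],[0,0,0,0,0,0,0.3],[0,0,0,0,0,0,1],[0,0,0,0,0,0,1]]]' 6 | tail -2
python3 -m pendant '[[[0,0,0,0,0,0,1],[0,0,-0.02,0,0,0,1],[0,0,-0.06,0,0,0,1],[0,0,-0.1,0,0,0,1],[0,0,-0.12,0,0,0,1]]]' 6 | tail -2
python3 -m pendant '[[[0,0.05,0,0,0,0,1],[0,0.1,0,0,0,0,1],[0,0.15,0,0,0,0,1],[0,0.2,0,0,0,0,1],[0,0.25,0,0,0,0,1]]]' 6 | sed -n 2,4p
python3 - <<'E'
from h import *
st(); s,S=snap('scene','scene14.png'); t,T=snap('top','top14.png'); w,W=snap('wrist','wrist14.png')
s0=np.load('pics/scene11.png.npy').astype(int); t0=np.load('pics/top11.png.npy').astype(int)
X=[.5225,-.074]
for n,im,C in (('scene',s,S),('top',t,T)):
    g=im.astype(int); print(n,'out',np.round(proj(C,[*X,.268]),1),'.286',np.round(proj(C,[*X,.286]),1),'mouth',np.round(proj(C,[*X,.25]),1))
    u,v=[int(round(x)) for x in proj(C,[*X,.268])]
    for k in range(v-14,v+16,2): print(k,[int(x) for x in (g[k,u-14:u+15,0]-g[k,u-14:u+15,1])])
E
```

```text
gripper_width: 0.0482
gripper_force: 0.0
gripper_width: 0.0855
gripper_force: 0.0
tcp_pos: [0.52, 0.1772, 0.5751]
eef_rot: [180.0, 0.0, -179.8]
contact_force: [1.1, -0.4, -0.1]
28.15 pos [0.52   0.1772 0.5751] rpy [ 1.7997e+02  3.0000e-02 -1.7977e+02] F [ 1.13 -0.45 -0.15] w 0.0876 gf 0.0 J [  39.2    4.9    2.1    0.   -87.1 -129. ]
scene out [267.6 152. ] .286 [267.8 146.8] mouth [267.3 157. ]
138 [-66, -70, -73, -68, -75, -73, -21, 9, 6, 7, 8, 9, -25, -57, -49, -50, -52, -48, -49, -51, -47, -50, -44, -52, -50, -46, -49, -48, -46]
140 [-67, -70, -32, 8, 10, 8, 7, 6, 8, 5, 7, 4, 4, 8, 5, -54, -55, -49, -49, -48, -46, -50, -48, -49, -45, -50, -50, -48, -47]
142 [-34, 12, 11, 7, 10, 8, 6, 6, 8, 6, 5, 2, 2, 7, 8, -39, -71, -65, -47, -49, -51, -51, -47, -46, -50, -53, -45, -51, -50]
144 [11, 11, 9, 9, 8, 7, 8, 10, -32, -50, 5, 1, 0, 2, 3, 1, -71, -65, -68, -72, -66, -64, -43, -47, -50, -50, -46, -51, -48]
146 [9, 8, 4, 8, 8, -30, -68, -69, -70, -76, -9, 5, 3, 1, 3, 4, -57, -65, -62, -65, -63, -68, -65, -67, -62, -65, -62, -49, -49]
148 [10, 9, -11, -69, -73, -66, -70, -72, -70, -28, 3, 
[... 2582 characters left out ...]
9, -19, -64, -86, -82]
206 [17, 12, -1, 1, 1, 0, -1, -1, -6, -21, -14, 2, -1, -3, 0, 0, 0, -12, -16, -8, 3, -1, -1, 0, 0, 7, 13, -10, -38]
208 [12, 8, 8, 0, -3, 2, 0, 0, -3, -3, -16, -18, -16, -11, -14, -16, -19, -11, 0, 4, 0, 1, -2, -1, 2, 9, 8, 9, 4]
210 [0, 8, 8, 1, -4, -1, -1, -2, 0, 2, -2, -4, -8, -9, -5, -8, -2, -1, -2, -1, -3, -2, -2, 2, 7, 8, 5, 7, 14]
212 [2, 9, 11, -2, -2, -1, -1, -2, -1, -3, -4, -4, -2, -1, -2, -4, -3, -2, -2, 0, -4, 0, -1, -1, 7, 6, -4, 3, 13]
214 [2, 6, 4, -4, -3, -2, -2, 1, -3, -2, -4, -2, -2, -3, -4, -3, -1, -4, -2, -5, -3, 2, 0, 0, 2, 8, 1, 5, 8]
216 [4, 2, -6, -5, -5, -4, -2, 0, -3, -3, -2, -3, -3, -8, -4, -5, -5, -3, -2, -3, -5, -3, -3, -3, 1, 8, -1, 9, 11]
```

The measured numbers agree. In the top view the end piece sits about 1 px (≈3 mm) from the mouth's centre, and in the scene view the difference is under 1 px. The cylinder stands on the grating, the rack is about 178 mm away, and the arm is clear.

```bash
python3 -c "
from plant import r
print(r.close_job())"
```

```text
the job is handed in; nothing more can be done
None
```

The job is handed in at about 28 s of robot time: the cylinder stands upright, centred on the grating to within a few mm, the outlet is about 3 mm from the mouth's centre, the rack is about 178 mm clear, and the gripper holds nothing; the hand-in returned no verdict.

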